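# Put the buffet condiments back on their own coasters

## Task

The four condiment containers on the buffet are standing in one another's places: put each one upright in the middle of the stone coaster made for it (jar on the large round, pepper mill on the small round, tea box on the square, sachet caddy on the oblong one), with the tea box and the caddy lined up with the sides of their coasters. The little steel tray is free as a halfway spot and ends up empty again. Do not knock anything over, and leave the cutlery crock where it is.

Things in the scene. Friction and masses are not known exactly. Their poses are not given: they have to be found in the camera images.
- jar_mid (a point): white ceramic lidded condiment jar, round: body 58 mm and lid rim (54 to 61 mm above the foot) 60 mm in diameter, with a small lid knob of 18 mm diameter on top, 74 mm tall in all; the lid is fast. The point is its centre, 37 mm above its foot; z up. It belongs on the large round coaster. At the start jar and caddy stand on the square and the small round coaster, either way about.
- caddy_mid (a point): oblong stainless sachet caddy, an empty open-topped box 40 mm (its x) by 90 mm (its y) and 60 mm tall, walls 3 mm, with one thin partition across its width in the middle. The point is its centre, 30 mm above its foot; z up. It belongs on the oblong coaster.
- teabox_mid (a point): square pale wooden tea box, 56 mm by 56 mm, closed by a flat lid of 58 mm by 58 mm (56 to 64 mm above the foot) with a small steel knob of 14 mm diameter, 72 mm tall in all; the lid is fast. The point is its centre, 36 mm above its foot; x and y are along its sides, z up. It belongs on the square coaster. At the start tea box and mill stand on the large round and the oblong coaster, either way about.
- mill_mid (a point): slim round brown wooden pepper mill: foot 46 mm in diameter (lowest 14 mm), straight waist of 40 mm diameter from 14 to 58 mm above the foot, head of 44 mm diameter above, tapering over its upper part to a small steel ball, 88 mm tall in all. The point is its centre, 44 mm above its foot; z up. It belongs on the small round coaster.
- coaster_large_round: large round grey stone coaster, 6 mm thick, fixed to the buffet; its origin is the centre of its underside, z up. Diameter 120 mm. Place of the jar.
- coaster_small_round: small round grey stone coaster, 6 mm thick, fixed to the buffet; its origin is the centre of its underside, z up. Diameter 84 mm. Place of the pepper mill.
- coaster_square: square grey stone coaster, 6 mm thick, fixed to the buffet; its origin is the centre of its underside, z up. 100 mm by 100 mm, sides along its x and y. Place of the tea box.
- coaster_oblong: oblong grey stone coaster, 6 mm thick, fixed to the buffet; its origin is the centre of its underside, z up. 80 mm along its x and 150 mm along its y. Place of the sachet caddy.
- tray: empty square stainless tray, the free spot: 140 mm by 140 mm outside, walls 4 mm thick and 9 mm high, floor 4 mm above the buffet top, fixed; its origin is the centre of its underside, z up.
- crock: white round cutlery crock holding spoons, 90 mm in diameter and 120 mm tall, the spoons reaching about 240 mm; its origin is the centre of its underside. To be left alone. It stands at the left (+y) of the work, beyond the coasters; bowls, plates and tongs lie farther out or at the right edge.
Things that resemble listed ones, but are neither listed nor needed, are in the scene too. There is more than one size of the part that bears mill_mid; the job needs the middle-sized.

How it is judged:
By the outcome, as a careful person would: the job done as asked, in the order asked, and still so for the second after the job is handed in, with the robot touching nothing.
It also fails if it takes over 128 s, if anything falls off the work surface, if the arm or the gripper's body presses on something with over 40 N, if the wrist force passes 120 N, or if a joint passes its speed limit or range.

## Robot

A 6-joint arm with a two-finger parallel gripper is mounted at the origin on the work surface. World frame = base frame: x ahead of the robot, y to its left, z up, the work surface at z = 0. Lengths are in m, angles in rad, forces in N, time in s.
With the tool pointing down it reaches from about 0.3 to 0.775 m from the base axis. Payload 14.6 kg.
Tool frame: the origin (TCP) lies on the centre line of the jaws, within the pads' length; the fingertips stand 19 mm ahead of it and the grasp point (between the pads) is the TCP; z points along the fingers, y is the direction in which the jaws open and shut (so a half turn about z gives the same grasp; the last joint's range is limited). The gripper opens to 94 mm and grips with 3 to 60 N. Pads are 16 mm wide; open, the fingers measure 119 mm over their backs; the gripper's body (75 mm by 177 mm) begins 78 mm behind the grasp point.
Start: joints at [-1.309, 0.3, 1.521, -0, 1.321, -0.067], TCP at [0.178, -0.521, 0.188] pointing down, gripper open.
Joint ranges: [-3.03, 3.03], [-0.79, 2.21], [0.23, 2.52], [-1.04, 4.18], [0, 3.07], [-2.55, 2.55]. Speed limits (rad/s): [2.22, 2.22, 2.57, 3.14, 3.14, 3.14].

## Interface

Orientations are given as [roll, pitch, yaw] about the fixed x, y, z axes, in that order (R = Rz(yaw) Ry(pitch) Rx(roll)).
In Python, from station import ctrl gives the robot as it stands. The module is installed in compiled form; this text tells all that it offers.
- The arm moves only by the shell command python3 -m creep 'ROWS' [FORCE]. ROWS is a JSON object of lists of equal length, an entry for each row: "translation": the shift along the world's x, y, z in mm, a list of three; "yaw": the turn about the world's z in rad; "gripper": the closure in counts, from 0 (fully open) to 255 (shut). A call has 1 to 5 rows; each row is the pose to reach, as a shift and turn from the pose measured when the call began; what a row does not reach only later rows make up. A row lasts 1/12 s, in which the tool goes at most 41.7 mm and 7.16 degrees, less where a joint would pass 70% of its speed; a pose out of reach is approached as far as the arm can. A call with a gripper value outside its range is refused whole. The fingers move at their own pace and stop on an object; FORCE is the grip in N (left out, the last holds). Time passes only in rows, so rows that repeat a pose let the fingers close. It gives the time, the measured TCP pose, the force and the opening at its end, in the units of the state.
- ctrl.get_obs(): the state, without advancing time (a new reading comes with each control period).
- ctrl.camera(name): name is "scene" or "side" or "wrist"; returns a dict with "pixels" (420x560x3 uint8, red, green, blue), "depth" (420x560 float32, m along the optical axis (not along the pixel's ray), 0 where there is no reading), "fx", "fy", "cx", "cy" (pixels), "R" (3x3) and "t" (3): a world point X has camera coordinates R X + t; the wrist camera has in their place "tool_from_camera" (4x4, takes a point from camera to tool coordinates, whose origin is the TCP and whose axes are the flange's). Camera axes: x right, y down, z forward; pixel columns grow to the right and rows downward; lengths in m; the calibration is good to about 2 mm. A picture is of the moment at which its call begins: read the wrist's pose just before it.
- ctrl.hand_in(): hands the job in, once; it reports no verdict.
The state is a dict: "time_s": time; "qpos": joint angles; "joint_vel": joint speeds; "tau": joint torques, N m; "ee_pos": TCP position; "eef_rot": TCP orientation; "force": force on the tool from outside, world axes, zero at the start; "moment": the same for the moment, N m; "grip_width": finger opening in m.
Only numpy, scipy, OpenCV 4.12 (cv2) and the standard library are available. Lean on these libraries where they do the work, as an engineer would, in place of code of your own. Each camera call takes 0.05 s, during which the arm holds its last target. There are 200 camera calls.

## Working session

There is one attempt and no reset: what is moved stays moved. The work goes in short steps, Python scripts to look and compute and a shell command to move; the robot and the scene stay as the last step left them, time stands still between calls to the robot, and variables do not carry over. Pictures are saved under pics/ and viewed, about 12 in all and at most 16, crops included, and the job is handed in when it is done.

```bash
mkdir -p pics
cat > h.py <<'E'
import numpy as np, cv2
from station import ctrl
def snap(n, tag):
    o=ctrl.get_obs(); c=ctrl.camera(n)
    cv2.imwrite(f'pics/{tag}.png', c['pixels'][:,:,::-1])
    np.savez(f'pics/{tag}.npz', ee=o['ee_pos'], rot=o['eef_rot'], **c)
    return o,c
def cam(tag):
    c=dict(np.load(f'pics/{tag}.npz'))
    if 'R' not in c:
        from scipy.spatial.transform import Rotation as Ro
        W=np.eye(4); r=c['rot']; W[:3,:3]=Ro.from_euler('xyz',r).as_matrix() if r.shape==(3,) else r
        W[:3,3]=c['ee']; M=np.linalg.inv(W@c['tool_from_camera']); c['R']=M[:3,:3]; c['t']=M[:3,3]
    return c
def world(c):  # per-pixel world xyz from depth
    d=c['depth']; v,u=np.indices(d.shape)
    P=np.stack([(u-c['cx'])/c['fx']*d,(v-c['cy'])/c['fy']*d,d],-1)
    return (P-c['t'])@c['R']
def ray(c,uv,z):  # pixels -> plane z
    uv=np.atleast_2d(uv).astype(float)
    D=np.c_[(uv[:,0]-c['cx'])/c['fx'],(uv[:,1]-c['cy'])/c['fy'],np.ones(len(uv))]@c['R']
    C=-c['R'].T@c['t']; return C+D*((z-C[2])/D[:,2])[:,None]
E
python3 - <<'E'
from h import *
for n in('scene','side','wrist'):
    o,c=snap(n,n+'0')
    print(n,c['fx'],[k for k in c])
print(o)
a=[cv2.imread(f'pics/{n}0.png') for n in('scene','side')]
for n in('scene','side'):
    c=cam(n+'0');print(n,-c['R'].T@c['t'])
E
```

```text
scene 475.4080246606211 ['pixels', 'depth', 'fx', 'fy', 'cx', 'cy', 'R', 't']
side 451.6536886100233 ['pixels', 'depth', 'fx', 'fy', 'cx', 'cy', 'R', 't']
wrist 289.1447923543266 ['pixels', 'depth', 'fx', 'fy', 'cx', 'cy', 'tool_from_camera']
{'time_s': 0.1, 'qpos': array([-1.30858738e+00,  3.00406599e-01,  1.52150394e+00,  9.98312479e-06,
        1.32070577e+00, -6.66040947e-02]), 'joint_vel': array([-1.42700202e-03, -9.41679819e-04, -1.44915725e-03, -5.19079209e-05,
       -1.09282959e-05, -2.92802564e-04]), 'tau': array([ 3.01022170e-03, -5.32645476e+01, -3.53283727e+01,  7.10361474e-02,
        2.34803266e-02, -8.75016326e-05]), 'ee_pos': array([ 0.17753906, -0.52029448,  0.18765435]), 'eef_rot': array([-3.14057191e+00, -7.77777196e-05,  3.28810526e-01]), 'force': array([-0.74682421,  0.25455881,  0.20361076]), 'moment': array([ 0.04362691,  0.01486382, -0.02966928]), 'grip_width': 0.09422020647965286}
scene [1.1797578  0.40055201 0.61242773]
side [ 0.43649732 -0.64505015  0.79214934]
```

View pics/scene0.png

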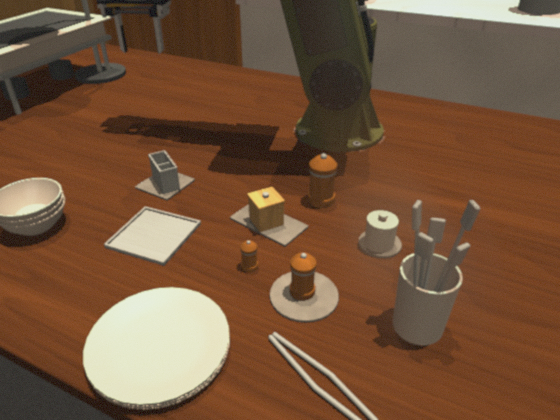

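View pics/side0.png

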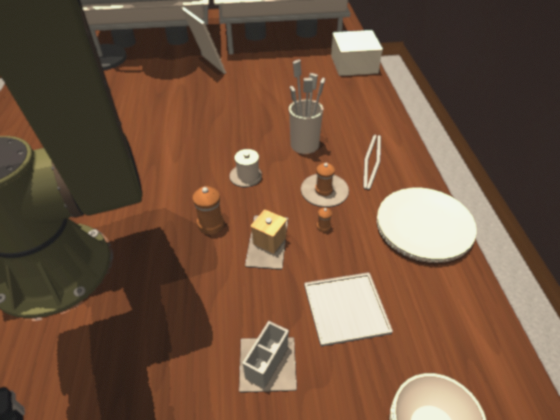

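Caddy on the square (side ~(268,355)), jar on the small round (245,165), tea box on the oblong (268,235), mill on the large round (325,180). The small (325,218) and large (208,208) mills are decoys. Next I measure.

```bash
cat > meas.py <<'E'
import sys
from h import *
tags=sys.argv[1:] or ['scene0','side0']
seeds=dict(lr=(tags[0],304,310),)
pts={}
for t in tags:
    c=cam(t); W=world(c); hsv=cv2.cvtColor(c['pixels'],cv2.COLOR_RGB2HSV)
    print(t,'table z',np.median(W[...,2][(hsv[...,1]>150)&(np.abs(W[...,2])<.02)]))
    roi=(W[...,0]>.25)&(W[...,0]<.85)&(np.abs(W[...,1])<.45)&(c['depth']>0)
    # low: grey coasters/tray
    m=(roi&(W[...,2]<.012)&(W[...,2]>-.004)&(hsv[...,1]<110)).astype(np.uint8)
    m=cv2.morphologyEx(m,cv2.MORPH_OPEN,np.ones((3,3)))
    n,l,s,ce=cv2.connectedComponentsWithStats(m)
    for i in range(1,n):
        if s[i,4]<150: continue
        v,u=np.nonzero(l==i); p=ray(c,np.c_[u,v],.006)[:,:2]*1e3
        r=cv2.minAreaRect(p.astype(np.float32)); 
        print(' low',s[i,4],ce[i].round(),'xy',np.round(r[0]),'size',np.round(r[1]),'ang',round(r[2],1),'sat',int(np.median(hsv[v,u,1])))
    m=(roi&(W[...,2]>.03)&(W[...,2]<.12)).astype(np.uint8)
    n,l,s,ce=cv2.connectedComponentsWithStats(m)
    for i in range(1,n):
        if s[i,4]<60: continue
        q=W[l==i]*1e3; zt=np.percentile(q[:,2],99); 
        tp=q[q[:,2]>zt-4]; print(' obj',s[i,4],ce[i].round(),'med xy',np.median(q,0).round(),'ztop',zt.round(),'top xy',tp.mean(0).round(1),len(tp))
E
python3 meas.py
```

```text
scene0 table z 7.595995869463023e-05
 low 614 [163. 187.] xy [ 450. -267.] size [107. 106.] ang 85.5 sat 66
 low 3330 [153. 235.] xy [ 615. -170.] size [152. 150.] ang 4.5 sat 40
 low 1060 [272. 227.] xy [477.  23.] size [154.  87.] ang 78.7 sat 67
 low 434 [380. 248.] xy [448. 257.] size [71. 82.] ang 18.0 sat 78
 low 2164 [304. 299.] xy [638. 178.] size [114. 121.] ang 26.6 sat 67
 low 222 [415. 339.] xy [644. 371.] size [22. 64.] ang 7.0 sat 71
 low 1744 [319. 378.] xy [774. 259.] size [203.  42.] ang 64.2 sat 45
 obj 685 [163. 167.] med xy [ 455. -261.   52.] ztop 67.0 top xy [ 448.3 -266.6   65.6] 119
 obj 983 [322. 175.] med xy [366.  96.  82.] ztop 117.0 top xy [348.3  89.7 116.7] 21
 obj 1850 [ 37. 208.] med xy [ 701. -384.   52.] ztop 76.0 top xy [ 692.2 -383.4   74.7] 194
 obj 987 [265. 204.] med xy [490.  27.  66.] ztop 78.0 top xy [479.6  19.4  76.7] 31
 obj 909 [381. 226.] med xy [459. 255.  65.] ztop 79.0 top xy [444.9 251.5  78.3] 43
 obj 271 [248. 249.] med xy [616.  57.  50.] ztop 61.0 top xy [610.4  53.   58.3] 41
 obj 816 [302. 270.] med xy [643. 175.  72.] ztop 92
[... 570 characters left out ...]
5
 obj 1150 [305. 124.] med xy [606. 335.  88.] ztop 120.0 top xy [608.4 358.  117.8] 87
 obj 522 [247. 162.] med xy [442. 234.  66.] ztop 80.0 top xy [441.8 247.4  79. ] 27
 obj 404 [324. 176.] med xy [625. 154.  72.] ztop 95.0 top xy [627.9 165.3  93.6] 13
 obj 870 [207. 206.] med xy [348.  67.  91.] ztop 117.0 top xy [344.5  82.9 116. ] 24
 obj 180 [324. 215.] med xy [606.  42.  52.] ztop 64.0 top xy [607.5  49.3  62.2] 10
 obj 911 [268. 228.] med xy [476.   5.  70.] ztop 79.0 top xy [477.6  15.4  78.5] 30
 obj 1161 [265. 352.] med xy [ 446. -271.   54.] ztop 69.0 top xy [ 447.  -272.1   67.2] 266
 obj 3309 [434. 400.] med xy [ 714. -386.   53.] ztop 79.0 top xy [ 709.8 -380.2   77. ] 424
```

```bash
python3 -m creep '{"translation":[[130,100,60],[130,100,60],[130,100,60],[130,100,60],[130,100,60]],"yaw":[0,0,0,0,0],"gripper":[0,0,0,0,0]}' 25; python3 -m creep '{"translation":[[140,130,70],[140,130,70],[140,130,70],[140,130,70],[140,130,70]],"yaw":[0,0,0,0,0],"gripper":[0,0,0,0,0]}'
python3 - <<'E'
from h import *
o,c=snap('wrist','w1'); print(c['tool_from_camera'].round(3)); print(o['ee_pos'],o['eef_rot'],o['force'])
E
python3 meas.py w1
```

```text
time_s: 0.57
ee_pos: [0.3112, -0.4179, 0.2501]
eef_rot: [3.14, -0.002, 0.332]
force: [-0.1, -0.9, -0.4]
grip_width: 0.0939
time_s: 0.98
ee_pos: [0.452, -0.2865, 0.3206]
eef_rot: [3.14, -0.001, 0.332]
force: [0.2, -0.6, 0.0]
grip_width: 0.0943
[[ 0.    -0.97  -0.242  0.07 ]
 [ 1.     0.     0.    -0.   ]
 [ 0.    -0.242  0.97  -0.198]
 [ 0.     0.     0.     1.   ]]
[ 0.45199358 -0.28652307  0.32061875] [ 3.13995060e+00 -1.33094138e-03  3.31814040e-01] [ 0.17088994 -0.60116914  0.02300535]
w1 table z 0.0009285598204232725
 low 242 [36.  3.] xy [581. 155.] size [10. 62.] ang 19.1 sat 72
 low 8588 [243.  53.] xy [ 616. -171.] size [144. 144.] ang 4.5 sat 14
 low 287 [76. 68.] xy [503.  81.] size [22. 48.] ang 77.8 sat 68
 low 1613 [135. 117.] xy [466. -17.] size [76. 82.] ang 78.2 sat 71
 low 1104 [280. 159.] xy [ 472. -273.] size [101.  55.] ang 84.8 sat 75
 low 360 [259. 165.] xy [ 457. -250.] size [40. 29.] ang 55.8 sat 44
 low 479 [247. 186.] xy [ 420. -250.] size [66. 42.] ang 86.0 sat 74
 low 308 [274. 185.] xy [ 431. -288.] size [36. 30.] ang 55.8 sat 50
 obj 274 [95.  5.] med xy [601.  41.  50.] ztop 58.0 top xy [600.7  46.6  56.5] 54
 obj 5837 [411.  43.] med xy [ 708. -410.   46.] ztop 78.0 top xy [ 680.4 -387.5   76.6] 445
 obj 2338 [93. 96.] med xy [480.  10.  71.] ztop 79.0 top xy [478.5  16.2  78.6] 84
 obj 2172 [ 28. 166.] med xy [355.  70.  95.] ztop 116.0 top xy [347.5  82.6 115.3] 56
 obj 704 [268. 180.] med xy [ 444. -271.   62.] ztop 69.0 top xy [ 448.2 -268.4   66.9] 319
```

View pics/w1.png

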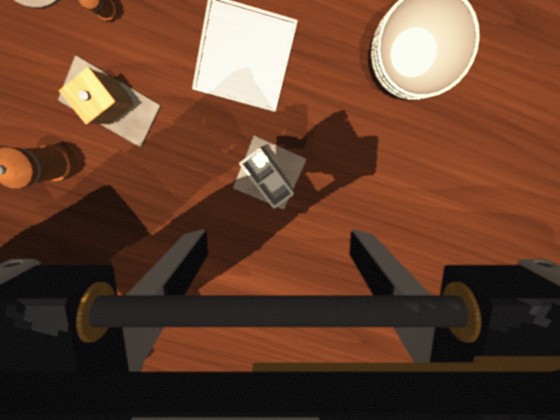

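```bash
cat > rect.py <<'E'
# usage: rect.py tag x y(mm) radius zlo zhi zplane [satmax]: minAreaRect / circle of pixels near (x,y) in height band, cast on zplane
import sys
from h import *
t=sys.argv[1]; x,y,r,zl,zh,zp=[float(a)/1e3 for a in sys.argv[2:8]]; sm=float(sys.argv[8]) if len(sys.argv)>8 else 256
c=cam(t); W=world(c); s=cv2.cvtColor(c['pixels'],cv2.COLOR_RGB2HSV)[...,1]
m=(np.hypot(W[...,0]-x,W[...,1]-y)<r)&(W[...,2]>zl)&(W[...,2]<zh)&(s<sm)&(c['depth']>0)
m=cv2.morphologyEx(m.astype(np.uint8),cv2.MORPH_OPEN,np.ones((2,2)))
v,u=np.nonzero(m); p=(ray(c,np.c_[u,v],zp)[:,:2]*1e3).astype(np.float32)
R=cv2.minAreaRect(p); C=cv2.minEnclosingCircle(p)
print(t,len(p),'rect',np.round(R[0],1),np.round(R[1],1),'ang',round(R[2],2),'| circ',np.round(C[0],1),round(C[1],1),'| median z',np.median(W[m>0][:,2]).round(4),'mean xy',p.mean(0).round(1))
E
for t in w1 side0 scene0; do python3 rect.py $t 448 -269 65 56 75 66; python3 rect.py $t 448 -269 85 -2 13 6 112; python3 rect.py $t 478 17 45 62 74 70; python3 rect.py $t 478 17 95 -2 13 6 105; python3 rect.py $t 616 -170 120 -2 18 9 60;done
```

```text
w1 448 rect [ 447.  -271.4] [90.2 41. ] ang 55.41 | circ [ 447.2 -271.7] 48.4 | median z 0.0659 mean xy [ 445.6 -271.8]
w1 2380 rect [ 447.4 -272.6] [103.  101.8] ang 85.14 | circ [ 447.2 -272.5] 69.6 | median z 0.0074 mean xy [ 452.8 -271.7]
w1 1671 rect [477.5  14.1] [59.9 59.7] ang 53.46 | circ [477.7  13.9] 40.4 | median z 0.0708 mean xy [478.   14.2]
w1 2020 rect [472.9  18.6] [152.   81.3] ang 78.17 | circ [472.8  19.2] 84.0 | median z 0.0069 mean xy [471.   -5.5]
w1 8360 rect [ 615.3 -173.2] [142.2 141.3] ang 4.45 | circ [ 614.6 -173.4] 97.8 | median z 0.0051 mean xy [ 617.  -172.5]
side0 521 rect [ 448.8 -273.5] [94.4 43. ] ang 55.34 | circ [ 449.3 -273.3] 49.5 | median z 0.06 mean xy [ 447.8 -274.4]
side0 1823 rect [ 450.9 -262. ] [125.8 102.5] ang 85.57 | circ [ 450.4 -267.5] 74.4 | median z 0.0073 mean xy [ 453.8 -282.2]
side0 540 rect [479.3  11.4] [62.  60.1] ang 52.84 | circ [480.1  10.4] 39.7 | median z 0.0708 mean xy [479.   10.2]
side0 832 rect [475.   15.3] [150.6  83.2] ang 78.41 | circ [474.6  16.4] 83.3 | median z 0.007 mean xy [466.3 -24.4]
side0 4355 rect [ 616.7 -175.1] [140.  142.5] ang 4.39 | circ [ 616.5 -175.1] 96.9 | median z 0.0055 mean xy [ 616.3 -178.9]
scene0 252 rect [ 455.9 -257.6] [106.   43.6] ang 55.7 | circ [ 454.3 -257.3] 55.4 | median z 0.0609 mean xy [ 456.6 -256.3]
scene0 637 rect [ 452.8 -263. ] [107.4 105.3] ang 85.33 | circ [ 455.3 -261.4] 68.5 | median z 0.0057 mean xy [ 467.3 -255.8]
scene0 512 rect [485.   25.4] [66.8 60.3] ang 53.35 | circ [485.7  26. ] 42.5 | median z 0.0695 mean xy [486.2  25.2]
scene0 1039 rect [478.3  26.7] [153.   85.3] ang 78.65 | circ [480.4  27.5] 83.0 | median z 0.0057 mean xy [490.8  42.9]
scene0 3132 rect [ 620.4 -162.9] [145.1 144.6] ang 4.68 | circ [ 621.3 -163.3] 99.9 | median z 0.004 mean xy [ 624.3 -160.5]
```

The caddy (447,-271.5), long axis at 55.4°, measures 90x41. The tea box (478,14) is turned 53.3°, the oblong at (473,18) has its long axis at 78.3°, and the tray is at (615.5,-173). All sizes fit. Now the caddy grasp.

```bash
python3 -m creep '{"translation":[[-5,15,-40],[-5,15,-80],[-5,15,-120],[-5,15,-160],[-5,15,-180]],"yaw":[0.635,0.635,0.635,0.635,0.635],"gripper":[0,0,0,0,0]}' 25; python3 -m creep '{"translation":[[0,0,0],[0,0,0]],"yaw":[0.01,0.01],"gripper":[0,0]}'
python3 - <<'E'
from h import *
snap('wrist','w2')
E
python3 rect.py w2 448 -269 65 56 75 66; python3 rect.py w2 448 -269 85 -2 13 6 112
```

```text
time_s: 1.45
ee_pos: [0.4493, -0.2668, 0.1384]
eef_rot: [-3.14, -0.005, 0.963]
force: [-0.2, -0.2, 0.0]
grip_width: 0.0937
time_s: 1.62
ee_pos: [0.4486, -0.2666, 0.1376]
eef_rot: [-3.137, -0.005, 0.971]
force: [-0.1, -0.6, -0.1]
grip_width: 0.0938
w2 1181 rect [ 448.  -270.2] [90.9 40.2] ang 55.51 | circ [ 447.7 -270.2] 49.5 | median z 0.0663 mean xy [ 446.6 -272. ]
w2 5302 rect [ 448.8 -272.5] [101.5 101.1] ang 85.27 | circ [ 449.2 -272.9] 69.8 | median z 0.0074 mean xy [ 452.5 -268.9]
```

```bash
python3 -m creep '{"translation":[[-1,-4,-35],[-1,-4,-70],[-1,-4,-93],[-1,-4,-93],[-1,-4,-93]],"yaw":[0,0,0,0,0],"gripper":[0,0,0,0,0]}'; python3 -m creep '{"translation":[[0,0,0],[0,0,0],[0,0,0],[0,0,0],[0,0,0]],"yaw":[0,0,0,0,0],"gripper":[150,255,255,255,255]}' 25;  python3 -m creep '{"translation":[[0,0,0],[0,0,0],[0,0,0],[0,0,0],[0,0,0]],"yaw":[0,0,0,0,0],"gripper":[255,255,255,255,255]}'
```

```text
time_s: 2.08
ee_pos: [0.449, -0.2716, 0.0477]
eef_rot: [-3.141, -0.004, 0.967]
force: [-0.4, -0.1, 0.8]
grip_width: 0.094
time_s: 2.5
ee_pos: [0.4493, -0.2718, 0.0484]
eef_rot: [3.141, -0.005, 0.967]
force: [-0.1, 0.3, 0.1]
grip_width: 0.0644
time_s: 2.92
ee_pos: [0.4494, -0.2719, 0.0488]
eef_rot: [3.141, -0.005, 0.967]
force: [-1.2, 0.6, 1.7]
grip_width: 0.031
```

Run:
```python
from h import *
o,c=snap('wrist','w3'); print(o['grip_width'],o['force'])
```

```text
0.03098152730443441 [-1.20869823  0.5700379   1.74172438]
```

View pics/w3.png

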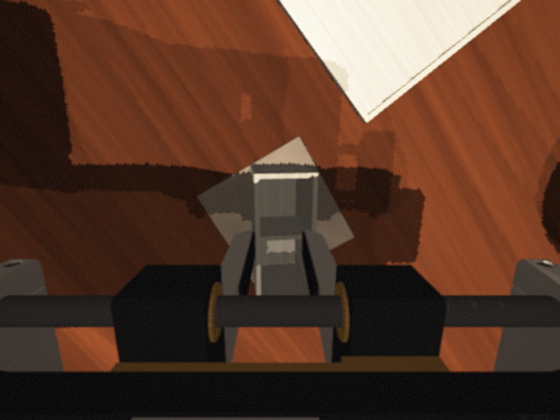

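```bash
python3 -m creep '{"translation":[[0,0,0],[0,0,0]],"yaw":[0,0],"gripper":[255,255]}';python3 -m creep '{"translation":[[0,0,6],[0,0,12],[0,0,12],[0,0,12]],"yaw":[0,0,0,0],"gripper":[255,255,255,255]}'
python3 - <<'E'
from h import *
snap('wrist','w4'); snap('side','s4')
E
for t in w4 s4; do python3 rect.py $t 448 -270 65 66 85 78;done
```

```text
time_s: 3.13
ee_pos: [0.4493, -0.2718, 0.0486]
eef_rot: [-3.142, -0.004, 0.967]
force: [-0.6, -0.5, 2.2]
grip_width: 0.0132
time_s: 3.47
ee_pos: [0.4496, -0.272, 0.0611]
eef_rot: [3.14, -0.005, 0.967]
force: [-0.4, 0.2, -1.1]
grip_width: -0.0001
w4 964 rect [ 457.7 -258.9] [63.8 37.8] ang 55.5 | circ [ 457.  -258.5] 36.4 | median z 0.0674 mean xy [ 460.7 -250.8]
s4 105 rect [ 448.8 -277.2] [88.7 39.4] ang 55.15 | circ [ 452.2 -280.1] 45.7 | median z 0.0657 mean xy [ 444.  -287.1]
```

Run:
```python
import cv2,numpy as np
a=cv2.imread('pics/s4.png')[220:420,140:400]; b=cv2.imread('pics/w4.png')[120:420,120:440]
a=cv2.resize(a,(480,370)); b=cv2.resize(b,(320,300)); b=cv2.copyMakeBorder(b,0,70,0,0,0)
cv2.imwrite('pics/c4.png',np.hstack([a,b]))
```

```text
(no output)
```

View pics/c4.png

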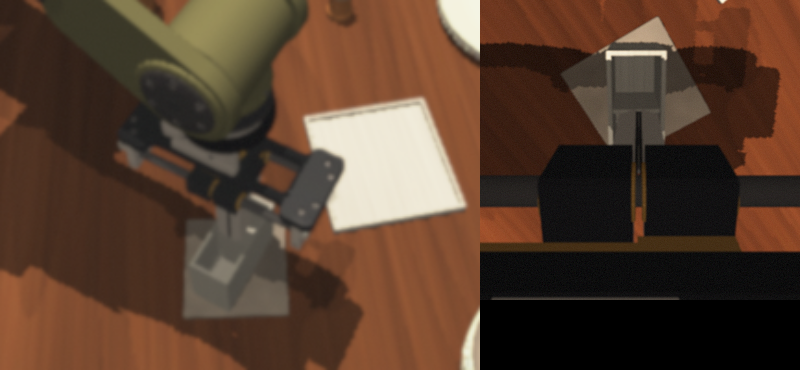

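Run:
```python
from h import *
for t in('w1','w2','w3','w4'):
    c=cam(t); d=c['depth']; v,u=np.indices(d.shape)
    P=np.stack([(u-c['cx'])/c['fx']*d,(v-c['cy'])/c['fy']*d,d,np.ones_like(d)],-1)@c['tool_from_camera'].T
    m=(d>0)&(np.abs(P[...,0])<.03)&(np.abs(P[...,1])<.075)&(P[...,2]<.06)&(v<300)
    # histogram of tool z in region and farthest finger point
    W=world(c)
    for a,b in((60,280),(280,500)):
        k=m&(u>=a)&(u<b)&(P[...,2]>-.08)&(P[...,2]<.04)
        if k.sum(): 
            i=np.argmax(np.where(k,P[...,2],-9)); print(t,k.sum(),'max z pt',P[...,:3].reshape(-1,3)[i].round(4),np.unravel_index(i,d.shape))
for uv in((205,240),(195,260),(352,240),(360,260)):
    c=cam('w1'); d=c['depth'][uv[1],uv[0]]; print(uv,d,(c['tool_from_camera']@[(uv[0]-c['cx'])/c['fx']*d,(uv[1]-c['cy'])/c['fy']*d,d,1]).round(4))
c=cam('s4');W=world(c)
# column through finger in side image (crop px 240,225 -> full)
for q in range(150,250,6): print(q, W[220+int(q*200/370),140+int(232*260/480)].round(3))
```

```text
w1 1998 max z pt [ 0.0094 -0.0487 -0.0177] (np.int64(229), np.int64(204))
w1 1994 max z pt [-0.0003  0.0474 -0.0179] (np.int64(243), np.int64(350))
w2 1995 max z pt [ 0.0093 -0.0487 -0.0173] (np.int64(229), np.int64(204))
w2 1984 max z pt [ 0.0025  0.0474 -0.0175] (np.int64(239), np.int64(350))
w3 3246 max z pt [ 0.0113 -0.0476  0.04  ] (np.int64(205), np.int64(222))
w3 3387 max z pt [0.0052 0.0432 0.04  ] (np.int64(212), np.int64(329))
w4 1824 max z pt [ 0.0026 -0.0019  0.04  ] (np.int64(215), np.int64(276))
w4 1558 max z pt [0.0105 0.0141 0.0398] (np.int64(206), np.int64(295))
(205, 240) 0.18343869 [ 0.0044 -0.0466 -0.0248  1.    ]
(195, 260) 0.16320013 [ 7.00e-04 -4.71e-02 -4.66e-02  1.00e+00]
(352, 240) 0.18400438 [ 0.0043  0.0468 -0.0243  1.    ]
(360, 260) 0.16702276 [-9.00e-04  4.71e-02 -4.31e-02  1.00e+00]
150 [ 0.449 -0.31   0.272]
156 [ 0.449 -0.297  0.244]
162 [ 0.449 -0.296  0.234]
168 [ 0.449 -0.297  0.227]
174 [ 0.448 -0.3    0.221]
180 [ 0.448 -0.3    0.214]
186 [ 0.448 -0.297  0.201]
192 [ 0.448 -0.301  0.199]
198 [ 0.447 -0.308  0.2  ]
204 [ 0.447 -0.312  0.199]
210 [ 0.446 -0.312  0.189]
216 [ 0.447 -0.283  0.127]
222 [ 0.447 -0.282  0.112]
228 [ 0.446 -0.282  0.102]
234 [ 0.446 -0.281  0.09 ]
240 [ 0.446 -0.28   0.077]
246 [ 0.446 -0.271  0.048]
```

The fingertips are really 18 mm above the reported TCP point, and not 19 mm below it. Wrist depth and side view agree: tips at z≈0.078 with reported z at 0.061. So the jaws closed above the rim without touching the caddy. I'll treat the grasp point as reported z + 37 mm, and now check the sideways offset too.

```bash
python3 -m creep '{"translation":[[0,0,20],[0,0,30],[0,0,30],[0,0,30],[0,0,30]],"yaw":[0,0,0,0,0],"gripper":[0,0,0,0,0]}'; python3 -m creep '{"translation":[[0,0,0],[0,0,0],[0,0,0],[0,0,0],[0,0,0]],"yaw":[0,0,0,0,0],"gripper":[0,0,0,0,0]}';python3 -m creep '{"translation":[[0,0,0],[0,0,0],[0,0,0],[0,0,0]],"yaw":[0,0,0,0],"gripper":[0,0,0,0]}'
python3 - <<'E'
from h import *
o,c=snap('wrist','w5'); d=c['depth']; v,u=np.indices(d.shape)
P=np.stack([(u-c['cx'])/c['fx']*d,(v-c['cy'])/c['fy']*d,d,np.ones_like(d)],-1)@c['tool_from_camera'].T
m=(P[...,2]>-.05)&(P[...,2]<-.016)&(np.abs(P[...,0])<.03)&(np.abs(P[...,1])<.08)
for s in(-1,1):
    q=P[m&(s*P[...,1]>0)]*1e3; print(len(q),'x',np.percentile(q[:,0],[1,5,50,95,99]).round(1),'y',np.percentile(q[:,1],[1,5,50,95,99]).round(1))
    for z in range(-48,-16,6):
        k=q[(q[:,2]>z)&(q[:,2]<z+6)]; 
        if len(k): print(z,len(k),k[:,0].min().round(1),k[:,0].max().round(1),k[:,1].min().round(1),k[:,1].max().round(1))
E
python3 rect.py w5 448 -269 65 56 75 66; python3 rect.py w5 448 -269 85 -2 13 6 112
```

```text
time_s: 3.98
ee_pos: [0.449, -0.2716, 0.0899]
eef_rot: [-3.141, -0.005, 0.967]
force: [-0.1, -0.7, 0.5]
grip_width: 0.0302
time_s: 4.4
ee_pos: [0.449, -0.2716, 0.0897]
eef_rot: [-3.141, -0.005, 0.967]
force: [0.2, -0.7, -0.1]
grip_width: 0.0637
time_s: 4.73
ee_pos: [0.449, -0.2716, 0.0898]
eef_rot: [-3.141, -0.005, 0.967]
force: [0.0, -0.5, 0.6]
grip_width: 0.09
734 x [-7.4 -6.2  8.   9.9 10.1] y [-56.8 -55.4 -45.4 -44.9 -44.7]
-48 175 -7.7 10.3 -57.0 -44.6
-42 153 -7.6 10.1 -57.1 -44.7
-36 139 -8.1 10.0 -57.1 -44.8
-30 123 -7.0 10.1 -56.8 -44.7
-24 84 -8.0 10.0 -53.4 -44.8
-18 2 -0.9 9.4 -48.0 -45.2
727 x [-7.6 -6.2  8.  10.  10.1] y [44.9 45.1 45.7 55.5 56.8]
-48 174 -7.7 10.3 45.0 57.2
-42 155 -7.5 10.1 44.8 57.2
-36 141 -7.8 10.4 44.8 57.1
-30 121 -7.7 10.2 45.0 57.6
-24 80 -7.9 10.1 44.9 51.5
-18 5 -2.4 9.5 45.4 47.5
w5 1809 rect [ 447.8 -270. ] [91.1 40.2] ang 55.47 | circ [ 448.1 -270.3] 49.5 | median z 0.0663 mean xy [ 446.5 -271.3]
w5 6877 rect [ 444.  -271.6] [101.8 111.4] ang 84.68 | circ [ 443.4 -271.1] 73.6 | median z 0.0074 mean xy [ 453.2 -268.5]
```

```bash
python3 -m creep '{"translation":[[-1,1.5,-35],[-1,1.5,-65],[-1,1.5,-82],[-1,1.5,-82],[-1,1.5,-82]],"yaw":[0,0,0,0,0],"gripper":[0,0,0,80,120]}'; python3 -m creep '{"translation":[[0,0,0],[0,0,0],[0,0,0],[0,0,0],[0,0,0]],"yaw":[0,0,0,0,0],"gripper":[255,255,255,255,255]}' 25;  python3 -m creep '{"translation":[[0,0,0],[0,0,0],[0,0,0],[0,0,0],[0,0,0]],"yaw":[0,0,0,0,0],"gripper":[255,255,255,255,255]}'
```

```text
time_s: 5.2
ee_pos: [0.4479, -0.27, 0.0077]
eef_rot: [-3.14, -0.005, 0.967]
force: [-0.1, 0.6, -0.3]
grip_width: 0.0835
time_s: 5.62
ee_pos: [0.4481, -0.2702, 0.0083]
eef_rot: [-3.141, -0.005, 0.967]
force: [-0.5, -0.3, -0.2]
grip_width: 0.0505
time_s: 6.03
ee_pos: [0.4481, -0.2702, 0.0086]
eef_rot: [-3.141, -0.005, 0.967]
force: [-2.8, 1.3, 6.1]
grip_width: 0.0396
```

```bash
python3 -m creep '{"translation":[[0,0,30],[0,0,60],[20,12,75],[55,32,75],[90,52,75]],"yaw":[0,0,0,0,0],"gripper":[255,255,255,255,255]}'; python3 -m creep '{"translation":[[35,20,0],[70,40,0],[77,45,0],[77,45,0],[77,45,0]],"yaw":[0,0,0,0,0],"gripper":[255,255,255,255,255]}'; python3 -m creep '{"translation":[[0,0,-30],[0,0,-55],[0,0,-65],[0,0,-65]],"yaw":[0,0,0,0],"gripper":[255,255,255,255]}'
```

```text
time_s: 6.45
ee_pos: [0.5393, -0.2181, 0.0848]
eef_rot: [3.14, -0.005, 0.965]
force: [-0.3, -1.2, -2.3]
grip_width: 0.04
time_s: 6.87
ee_pos: [0.6157, -0.173, 0.0839]
eef_rot: [-3.141, -0.004, 0.965]
force: [-0.2, 0.9, -2.3]
grip_width: 0.0401
time_s: 7.2
ee_pos: [0.6135, -0.1735, 0.0166]
eef_rot: [-3.137, -0.003, 0.964]
force: [0.7, 0.1, -2.1]
grip_width: 0.04
```

Weight ≈2.3 N and steady. Set down on the tray, release, go up, and on to a view above the tea box.

```bash
python3 -m creep '{"translation":[[0,0,-5],[0,0,-9],[0,0,-9.5],[0,0,-9.5],[0,0,-9.5]],"yaw":[0,0,0,0,0],"gripper":[255,255,255,255,200]}'; python3 -m creep '{"translation":[[0,0,0],[0,0,0],[0,0,0],[0,0,0],[0,0,0]],"yaw":[0,0,0,0,0],"gripper":[100,0,0,0,0]}'; python3 -m creep '{"translation":[[0,0,20],[0,0,55],[0,0,95],[-30,20,125],[-60,40,150]],"yaw":[0,0,0,0,0],"gripper":[0,0,0,0,0]}';python3 -m creep '{"translation":[[-25,25,30],[-50,50,50],[-75,75,70],[-90,100,70],[-90,100,70]],"yaw":[0,0,0,0,0],"gripper":[0,0,0,0,0]}'; python3 -m creep '{"translation":[[0,0,0],[0,0,0]],"yaw":[0,0],"gripper":[0,0]}'
python3 - <<'E'
from h import *
snap('wrist','w6')
E
python3 rect.py w6 616 -173 60 54 75 64;python3 rect.py w6 478 17 45 62 74 70; python3 rect.py w6 478 17 95 -2 13 6 105; python3 rect.py w6 635 170 75 -2 13 6 105;python3 rect.py w6 448 -272 85 -2 13 6 112
```

```text
time_s: 7.62
ee_pos: [0.6139, -0.1736, 0.0078]
eef_rot: [-3.138, -0.003, 0.964]
force: [0.2, -0.0, -1.7]
grip_width: 0.0396
time_s: 8.03
ee_pos: [0.6139, -0.1736, 0.008]
eef_rot: [-3.138, -0.003, 0.964]
force: [-0.1, -0.0, -0.3]
grip_width: 0.0697
time_s: 8.45
ee_pos: [0.559, -0.1371, 0.1555]
eef_rot: [-3.14, -0.004, 0.963]
force: [-0.0, 0.2, 1.0]
grip_width: 0.094
time_s: 8.87
ee_pos: [0.4673, -0.0342, 0.2276]
eef_rot: [3.14, -0.006, 0.965]
force: [-0.4, -0.5, 0.5]
grip_width: 0.0942
time_s: 9.03
ee_pos: [0.4674, -0.0341, 0.228]
eef_rot: [3.139, -0.006, 0.966]
force: [0.2, -0.5, -0.5]
grip_width: 0.0937
w6 1129 rect [ 613.7 -172.9] [90.3 45.6] ang 55.44 | circ [ 614.4 -173.3] 50.2 | median z 0.0625 mean xy [ 614.7 -172.5]
w6 2176 rect [479.1  15.9] [57.9 56.9] ang 53.53 | circ [479.   16.2] 39.4 | median z 0.0709 mean xy [479.3  16.5]
w6 3645 rect [474.3  18.8] [150.9  81. ] ang 78.27 | circ [474.7  18.9] 84.0 | median z 0.0069 mean xy [476.   26.4]
w6 1727 rect [608.7 136.3] [ 32.  104.6] ang 55.42 | circ [617.1 148.5] 52.3 | median z 0.0069 mean xy [610.3 138.9]
w6 1095 rect [ 444.2 -272.4] [103.   92.3] ang 84.8 | circ [ 444.2 -271.8] 67.1 | median z 0.0069 mean xy [ 447.9 -264.9]
```

View pics/w6.png

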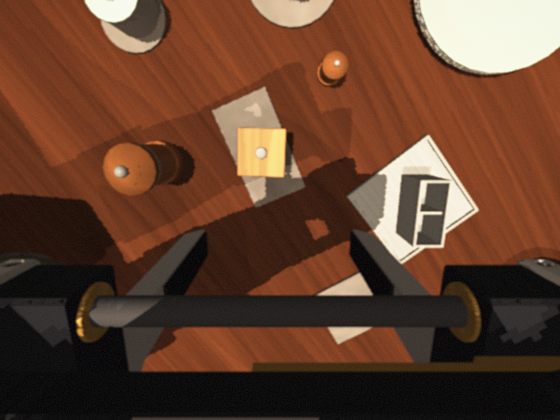

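```bash
python3 -m creep '{"translation":[[12,25,-25],[12,50,-60],[12,50,-95],[12,50,-130],[12,50,-130]],"yaw":[-0.03,-0.03,-0.03,-0.03,-0.03],"gripper":[0,0,0,0,0]}'; python3 -m creep '{"translation":[[0,0,0],[0,0,0]],"yaw":[0,0],"gripper":[0,0]}'
python3 - <<'E'
from h import *
snap('wrist','w7')
E
python3 rect.py w7 478 17 45 62 74 70; python3 rect.py w7 478 17 95 -2 13 6 105
```

```text
time_s: 9.5
ee_pos: [0.4766, 0.0153, 0.0913]
eef_rot: [-3.135, 0.0, 0.935]
force: [0.0, -0.0, -0.7]
grip_width: 0.0941
time_s: 9.67
ee_pos: [0.477, 0.0147, 0.0919]
eef_rot: [-3.134, 0.0, 0.934]
force: [0.6, 0.2, 0.5]
grip_width: 0.094
w7 4845 rect [479.   17.5] [57.9 57.8] ang 53.48 | circ [478.5  17. ] 39.8 | median z 0.0709 mean xy [479.4  18.1]
w7 6111 rect [474.1  19.4] [150.6  80.7] ang 78.23 | circ [474.1  19.4] 84.0 | median z 0.0069 mean xy [480.1  39.8]
```

```bash
python3 -m creep '{"translation":[[2,2.5,-30],[2,2.5,-60],[2,2.5,-91],[2,2.5,-91],[2,2.5,-91]],"yaw":[0,0,0,0,0],"gripper":[0,0,0,0,0]}'; python3 -m creep '{"translation":[[0,0,0],[0,0,0],[0,0,0],[0,0,0],[0,0,0]],"yaw":[0,0,0,0,0],"gripper":[255,255,255,255,255]}' 25;  python3 -m creep '{"translation":[[0,0,0],[0,0,0],[0,0,0]],"yaw":[0,0,0],"gripper":[255,255,255]}'
```

```text
time_s: 10.13
ee_pos: [0.4799, 0.017, 0.0027]
eef_rot: [-3.135, -0.0, 0.934]
force: [0.3, 0.3, 0.8]
grip_width: 0.0937
time_s: 10.55
ee_pos: [0.4803, 0.017, 0.0035]
eef_rot: [-3.136, -0.001, 0.934]
force: [0.2, 0.4, 0.0]
grip_width: 0.0643
time_s: 10.8
ee_pos: [0.4804, 0.017, 0.0037]
eef_rot: [-3.137, -0.001, 0.934]
force: [-2.4, 1.6, 2.7]
grip_width: 0.0575
```

```bash
python3 -m creep '{"translation":[[0,0,0],[0,0,0],[0,0,20],[0,0,50],[0,0,80]],"yaw":[0,0,0,0,0],"gripper":[255,255,255,255,255]}'; python3 -m creep '{"translation":[[0,-40,0],[0,-80,0],[-10,-120,0],[-15,-155,0],[-15,-160,0]],"yaw":[0.11,0.22,0.33,0.44,0.553],"gripper":[255,255,255,255,255]}'; python3 -m creep '{"translation":[[-10,-35,0],[-18,-75,0],[-18,-110,0],[-18,-129,0],[-18,-129,0]],"yaw":[0,0,0,0,0],"gripper":[255,255,255,255,255]}'
```

```text
time_s: 11.22
ee_pos: [0.4796, 0.017, 0.0839]
eef_rot: [-3.135, 0.0, 0.934]
force: [0.4, 0.3, -1.0]
grip_width: 0.0579
time_s: 11.63
ee_pos: [0.4636, -0.1467, 0.0838]
eef_rot: [-3.134, 0.001, 1.488]
force: [0.3, 0.7, -2.1]
grip_width: 0.0576
time_s: 12.05
ee_pos: [0.445, -0.2791, 0.0835]
eef_rot: [-3.134, 0.001, 1.484]
force: [0.3, 0.2, -1.2]
grip_width: 0.0577
```

```bash
python3 -m creep '{"translation":[[3.3,7,-20],[3.3,7,-45],[3.3,7,-65],[3.3,7,-65],[3.3,7,-65]],"yaw":[0.003,0.003,0.003,0.003,0.003],"gripper":[255,255,255,255,255]}'
python3 - <<'E'
from h import *
snap('wrist','w8')
E
python3 rect.py w8 448 -272 50 74 95 84; python3 rect.py w8 448 -272 85 -2 13 6 112
```

```text
time_s: 12.47
ee_pos: [0.4479, -0.2714, 0.0181]
eef_rot: [-3.133, 0.0, 1.488]
force: [0.3, -0.5, -0.6]
grip_width: 0.0575
w8 10242 rect [ 449.4 -271.4] [61.  87.5] ang 86.32 | circ [ 449.5 -268.8] 43.8 | median z 0.0859 mean xy [ 449.9 -262.6]
w8 6146 rect [ 450.8 -248.7] [ 54.9 100.5] ang 85.45 | circ [ 450.9 -249.2] 56.6 | median z 0.0069 mean xy [ 452.1 -238.7]
```

```bash
python3 -m creep '{"translation":[[0.7,0.3,-6],[0.7,0.3,-11],[0.7,0.3,-14.5],[0.7,0.3,-14.5],[0.7,0.3,-14.5]],"yaw":[0,0,0,0,0],"gripper":[255,255,255,255,255]}'; python3 -m creep '{"translation":[[0,0,0],[0,0,0],[0,0,0],[0,0,0],[0,0,0]],"yaw":[0,0,0,0,0],"gripper":[150,0,0,0,0]}'; python3 -m creep '{"translation":[[0,0,0],[0,0,25],[0,0,65],[0,-20,105],[0,-40,130]],"yaw":[0,0,0,0,0],"gripper":[0,0,0,0,0]}'; python3 -m creep '{"translation":[[0,0,0],[0,0,0],[0,0,0]],"yaw":[0,0,0],"gripper":[0,0,0]}'
python3 - <<'E'
from h import *
snap('wrist','w9')
E
python3 rect.py w9 448 -272 50 62 74 70; python3 rect.py w9 448 -272 85 -2 13 6 112;python3 rect.py w9 614 -173 60 54 75 64
```

```text
time_s: 12.93
ee_pos: [0.4493, -0.2716, 0.0047]
eef_rot: [-3.134, 0.001, 1.488]
force: [-0.5, -0.2, -1.4]
grip_width: 0.058
time_s: 13.35
ee_pos: [0.4494, -0.2717, 0.0049]
eef_rot: [-3.135, 0.001, 1.488]
force: [-0.2, 0.8, -0.4]
grip_width: 0.0811
time_s: 13.77
ee_pos: [0.4499, -0.3117, 0.1383]
eef_rot: [-3.137, 0.003, 1.489]
force: [-0.1, -1.3, -0.5]
grip_width: 0.0943
time_s: 14.02
ee_pos: [0.4495, -0.3111, 0.1373]
eef_rot: [-3.136, 0.002, 1.489]
force: [-0.4, -0.5, -0.1]
grip_width: 0.0938
w9 3826 rect [ 449.5 -272.9] [57.6 57.8] ang 85.35 | circ [ 449.5 -272.8] 39.8 | median z 0.0709 mean xy [ 449.6 -272. ]
w9 3935 rect [ 449.3 -272. ] [100.9 100.8] ang 85.43 | circ [ 449.8 -271.8] 70.2 | median z 0.0069 mean xy [ 451.3 -260. ]
w9 2047 rect [ 611.7 -176.5] [89.2 43.2] ang 55.38 | circ [ 612.4 -177. ] 48.9 | median z 0.0628 mean xy [ 609.6 -184.7]
```

Tea box is within 1 mm and 0.1° of its coaster. Back to the caddy.

```bash
python3 -m creep '{"translation":[[30,25,0],[60,50,0],[90,75,0],[120,100,0],[150,125,0]],"yaw":[-0.12,-0.24,-0.36,-0.48,-0.525],"gripper":[0,0,0,0,0]}'; python3 -m creep '{"translation":[[15,13,-20],[15,13,-20],[15,13,-20],[15,13,-20]],"yaw":[0,0,0,0],"gripper":[0,0,0,0]}'
python3 - <<'E'
from h import *
snap('wrist','w10')
E
python3 rect.py w10 614 -173 60 54 75 64
```

```text
time_s: 14.48
ee_pos: [0.6, -0.1834, 0.135]
eef_rot: [-3.132, 0.002, 0.958]
force: [-0.0, -0.3, -0.1]
grip_width: 0.0944
time_s: 14.82
ee_pos: [0.6143, -0.1703, 0.1141]
eef_rot: [-3.131, 0.003, 0.958]
force: [-0.1, -0.1, -0.5]
grip_width: 0.0939
w10 1387 rect [ 615.  -173.7] [90.9 40.2] ang 55.38 | circ [ 615.  -173.9] 49.3 | median z 0.0642 mean xy [ 613.8 -175.2]
```

```bash
python3 -m creep '{"translation":[[0,-3,-40],[0,-3,-75],[0,-3,-106],[0,-3,-106],[0,-3,-106]],"yaw":[0.008,0.008,0.008,0.008,0.008],"gripper":[0,0,0,0,0]}'; python3 -m creep '{"translation":[[0,0,0],[0,0,0],[0,0,0],[0,0,0],[0,0,0]],"yaw":[0,0,0,0,0],"gripper":[255,255,255,255,255]}' 25;  python3 -m creep '{"translation":[[0,0,0],[0,0,0],[0,0,0],[0,0,0],[0,0,0]],"yaw":[0,0,0,0,0],"gripper":[255,255,255,255,255]}';  python3 -m creep '{"translation":[[0,0,0],[0,0,20],[0,0,50],[0,0,80],[0,0,80]],"yaw":[0,0,0,0,0],"gripper":[255,255,255,255,255]}'
```

```text
time_s: 15.28
ee_pos: [0.6137, -0.1744, 0.0091]
eef_rot: [-3.13, 0.003, 0.964]
force: [0.2, 0.5, 1.2]
grip_width: 0.0943
time_s: 15.7
ee_pos: [0.6141, -0.1745, 0.01]
eef_rot: [-3.132, 0.002, 0.965]
force: [0.5, -0.4, -1.2]
grip_width: 0.064
time_s: 16.12
ee_pos: [0.614, -0.1745, 0.0101]
eef_rot: [-3.131, 0.002, 0.965]
force: [-1.1, 1.0, 2.0]
grip_width: 0.0399
time_s: 16.53
ee_pos: [0.6163, -0.1753, 0.096]
eef_rot: [-3.139, 0.0, 0.965]
force: [0.2, -0.7, -1.1]
grip_width: 0.0394
```

```bash
python3 -m creep '{"translation":[[-23,32,0],[-46,64,0],[-69,96,0],[-92,128,0],[-115,158,0]],"yaw":[0.1,0.2,0.3,0.4,0.4],"gripper":[255,255,255,255,255]}'; python3 -m creep '{"translation":[[-20,25,0],[-27,35,-15],[-27,35,-40],[-27,35,-65],[-27,35,-65]],"yaw":[0,0,0,0,0],"gripper":[255,255,255,255,255]}'
python3 -m creep '{"translation":[[0,0,0]],"yaw":[0],"gripper":[255]}'
python3 - <<'E'
from h import *
snap('wrist','w11')
E
python3 rect.py w11 474 19 60 66 90 78; python3 rect.py w11 474 19 95 -2 13 6 105
```

```text
time_s: 16.95
ee_pos: [0.4996, -0.0159, 0.0952]
eef_rot: [-3.138, 0.0, 1.371]
force: [0.8, 1.3, -1.9]
grip_width: 0.0396
time_s: 17.37
ee_pos: [0.4698, 0.0194, 0.0262]
eef_rot: [-3.132, 0.001, 1.372]
force: [-0.5, -0.5, -2.9]
grip_width: 0.0401
time_s: 17.45
ee_pos: [0.4696, 0.0194, 0.026]
eef_rot: [-3.13, 0.001, 1.372]
force: [0.4, -0.1, -1.4]
grip_width: 0.0397
w11 4892 rect [470.8  19.5] [94.2 68. ] ang 79.12 | circ [470.4  19.3] 51.0 | median z 0.0804 mean xy [472.1  25.8]
w11 6731 rect [475.6  25.7] [138.8  80.5] ang 78.34 | circ [475.7  26.1] 79.0 | median z 0.007 mean xy [487.2  66.5]
```

```bash
python3 -m creep '{"translation":[[4.5,-0.6,-5],[4.5,-0.6,-10],[4.5,-0.6,-14],[4.5,-0.6,-14],[4.5,-0.6,-14]],"yaw":[-0.006,-0.006,-0.006,-0.006,-0.006],"gripper":[255,255,255,255,255]}'; python3 -m creep '{"translation":[[0,0,0],[0,0,0],[0,0,0],[0,0,0],[0,0,0]],"yaw":[0,0,0,0,0],"gripper":[150,0,0,0,0]}'; python3 -m creep '{"translation":[[0,0,0],[0,0,25],[0,0,65],[0,-20,105],[0,-40,140]],"yaw":[0,0,0,0,0],"gripper":[0,0,0,0,0]}'; python3 -m creep '{"translation":[[0,0,0],[0,0,0],[0,0,0]],"yaw":[0,0,0],"gripper":[0,0,0]}'
python3 - <<'E'
from h import *
snap('wrist','w12')
E
python3 rect.py w12 474 19 60 58 74 66; python3 rect.py w12 474 19 95 -2 13 6 105;python3 meas.py w12
```

```text
time_s: 17.92
ee_pos: [0.474, 0.0187, 0.012]
eef_rot: [-3.13, 0.001, 1.365]
force: [0.1, -0.4, -2.3]
grip_width: 0.0396
time_s: 18.33
ee_pos: [0.4741, 0.0187, 0.0121]
eef_rot: [-3.131, 0.001, 1.365]
force: [0.6, 0.5, -0.5]
grip_width: 0.063
time_s: 18.75
ee_pos: [0.4738, -0.0203, 0.1527]
eef_rot: [-3.131, 0.001, 1.367]
force: [-0.1, 0.5, 0.1]
grip_width: 0.0934
time_s: 19.0
ee_pos: [0.4734, -0.0201, 0.1518]
eef_rot: [-3.13, 0.001, 1.367]
force: [-0.0, -0.3, 0.1]
grip_width: 0.0939
w12 1013 rect [475.3  18.7] [89.6 40.1] ang 78.29 | circ [475.3  18.7] 48.9 | median z 0.0661 mean xy [474.6  19.5]
w12 6937 rect [474.6  19.5] [149.4  80.5] ang 78.25 | circ [474.8  19.5] 84.2 | median z 0.0073 mean xy [477.1  27.2]
w12 table z 0.0009140010673093397
 low 3389 [391.  19.] xy [624. 136.] size [ 41. 113.] ang 78.1 sat 65
 low 4995 [274. 149.] xy [474.  20.] size [150.  81.] ang 78.2 sat 73
 low 1090 [273. 141.] xy [479.  41.] size [41. 34.] ang 78.4 sat 28
 low 838 [274. 181.] xy [469.  -5.] size [35. 34.] ang 78.4 sat 34
 low 3575 [428. 251.] xy [ 637. -146.] size [100.  99.] ang 4.1 sat 19
 low 430 [357. 276.] xy [ 546. -143.] size [19. 77.] ang 15.2 sat 48
 low 374 [379. 333.] xy [ 569. -241.] size [22. 43.] ang 78.9 sat 41
 low 1587 [297. 346.] xy [ 451. -240.] size [ 49. 103.] ang 78.9 sat 70
 obj 5311 [117. 121.] med xy [359.  85. 103.] ztop 119.0 top xy [348.   87.5 118. ] 198
 obj 986 [399. 105.] med xy [605.  51.  55.] ztop 63.0 top xy [608.5  51.1  60.5] 106
 obj 1637 [271. 167.] med xy [469.  19.  65.] ztop 68.0 top xy [474.5  20.9  66.8] 850
```

View pics/w12.png

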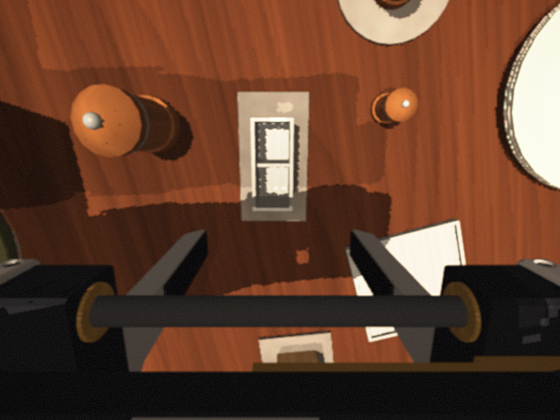

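```bash
python3 -m creep '{"translation":[[28,26,15],[56,52,30],[84,78,45],[112,104,45],[142,135,45]],"yaw":[0,0,0,0,0],"gripper":[0,0,0,0,0]}'; python3 -m creep '{"translation":[[0,0,0],[0,0,0],[0,0,0]],"yaw":[0,0,0],"gripper":[0,0,0]}'
cat > top.py <<'E'
# top.py tag x y r zlo zhi zplane : ray-cast centre of the pixels in height band, with axis by bands
import sys
from h import *
E
python3 - <<'E'
from h import *
snap('wrist','w13')
E
python3 rect.py w13 632 170 75 -2 13 6 112; python3 rect.py w13 632 170 40 60 72 66; python3 rect.py w13 632 170 40 84 100 92; python3 rect.py w13 632 170 40 68 84 76; python3 meas.py w13
```

```text
time_s: 19.47
ee_pos: [0.6149, 0.1159, 0.1952]
eef_rot: [-3.128, 0.002, 1.368]
force: [-0.3, -1.3, 0.0]
grip_width: 0.0941
time_s: 19.72
ee_pos: [0.6141, 0.1161, 0.1933]
eef_rot: [-3.125, 0.003, 1.368]
force: [-0.5, -0.1, 0.4]
grip_width: 0.0943
w13 5517 rect [634.4 173.1] [119.4 119.6] ang 32.87 | circ [634.  172.7] 60.3 | median z 0.0069 mean xy [635.6 177. ]
w13 0 rect [0. 0.] [0. 0.] ang 0.0 | circ [0. 0.] 0.0 | median z nan mean xy [nan nan]
w13 682 rect [630.5 168.2] [27.9 29.4] ang 78.43 | circ [630.2 168.5] 15.5 | median z 0.0873 mean xy [630.7 168.5]
w13 623 rect [631.  167.5] [43.  42.8] ang 78.41 | circ [630.7 167.9] 22.0 | median z 0.0801 mean xy [631.  168.6]
w13 table z 0.0009305024632810088
 low 1845 [385.  64.] xy [769. 233.] size [151.  41.] ang 72.9 sat 49
 low 1051 [137. 115.] xy [448. 247.] size [83. 62.] ang 68.1 sat 77
 low 5482 [287. 136.] xy [633. 175.] size [119. 120.] ang 78.6 sat 76
 low 1818 [207. 245.] xy [478.  37.] size [117.  81.] ang 78.7 sat 76
 low 3315 [314. 345.] xy [ 615. -139.] size [ 64. 159.] ang 79.3 sat 39
 obj 229 [231.   3.] med xy [604. 327.  39.] ztop 51.0 top xy [601.5 326.3  48.9] 28
 obj 3215 [106. 107.] med xy [451. 249.  68.] ztop 80.0 top xy [444.6 250.1  79.2] 229
 obj 1332 [285. 147.] med xy [630. 170.  84.] ztop 95.0 top xy [629.9 169.3  93.2] 75
 obj 530 [287. 242.] med xy [610.  56.  55.] ztop 63.0 top xy [609.5  52.3  60.8] 46
 obj 2007 [ 75. 250.] med xy [367. 104.  75.] ztop 109.0 top xy [355.8 104.2 107.4] 118
 obj 445 [203. 279.] med xy [495.  21.  52.] ztop 68.0 top xy [496.   29.4  66.5] 84
  return _methods._mean(a, axis=axis, dtype=dtype,
  ret = ret.dtype.type(ret / rcount)
rect.py:10: RuntimeWarning: Mean of empty slice.
  print(t,len(p),'rect',np.round(R[0],1),np.round(R[1],1),'ang',round(R[2],2),'| circ',np.round(C[0],1),round(C[1],1),'| median z',np.median(W[m>0][:,2]).round(4),'mean xy',p.mean(0).round(1))
  ret = um.true_divide(
```

View pics/w13.png

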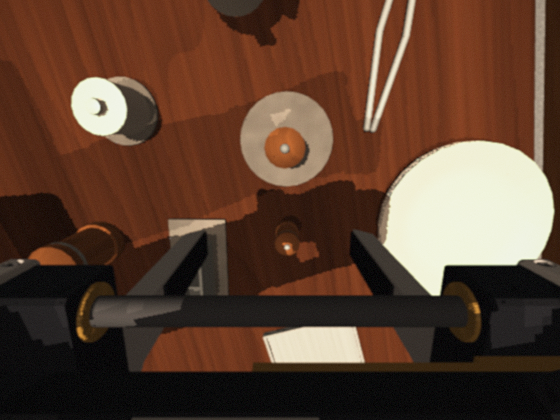

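```bash
python3 -m creep '{"translation":[[16,30,-20],[16.5,52,-50],[16.5,52,-75],[16.5,52,-75],[16.5,52,-75]],"yaw":[0,0,0,0,0],"gripper":[0,0,0,0,0]}'; python3 -m creep '{"translation":[[0,0,0]],"yaw":[0],"gripper":[0]}'
python3 - <<'E'
from h import *
snap('wrist','w14')
E
python3 rect.py w14 632 170 75 -2 13 6 112;python3 rect.py w14 632 170 40 84 100 92; python3 rect.py w14 632 170 40 68 84 76
```

```text
time_s: 20.18
ee_pos: [0.6299, 0.1666, 0.1192]
eef_rot: [-3.124, 0.003, 1.367]
force: [1.0, -0.3, 1.1]
grip_width: 0.0941
time_s: 20.27
ee_pos: [0.6305, 0.1657, 0.1215]
eef_rot: [-3.127, 0.002, 1.366]
force: [-0.3, 0.0, 0.2]
grip_width: 0.0943
w14 6759 rect [633.9 173.1] [118.8 120.2] ang 78.6 | circ [634.2 172.9] 60.5 | median z 0.0069 mean xy [637.2 182. ]
w14 986 rect [631.3 170.5] [29.5 29.4] ang 31.66 | circ [631.  170.2] 15.3 | median z 0.0872 mean xy [631.2 170.3]
w14 920 rect [630.6 168.5] [44.3 42.8] ang 78.43 | circ [630.7 168.6] 22.6 | median z 0.0798 mean xy [631.5 172. ]
```

```bash
python3 -m creep '{"translation":[[0.3,3.5,-40],[0.3,3.5,-80],[0.3,3.5,-119],[0.3,3.5,-119],[0.3,3.5,-119]],"yaw":[0,0,0,0,0],"gripper":[0,0,0,0,0]}'; python3 -m creep '{"translation":[[0,0,0],[0,0,0],[0,0,0],[0,0,0],[0,0,0]],"yaw":[0,0,0,0,0],"gripper":[255,255,255,255,255]}' 25;  python3 -m creep '{"translation":[[0,0,0],[0,0,0],[0,0,0],[0,0,0],[0,0,0]],"yaw":[0,0,0,0,0],"gripper":[255,255,255,255,255]}';  python3 -m creep '{"translation":[[0,0,0],[0,0,20],[0,0,50],[0,0,80],[0,0,80]],"yaw":[0,0,0,0,0],"gripper":[255,255,255,255,255]}'
```

```text
time_s: 20.73
ee_pos: [0.631, 0.1685, 0.0037]
eef_rot: [-3.126, 0.003, 1.365]
force: [0.0, -1.0, 1.1]
grip_width: 0.0938
time_s: 21.15
ee_pos: [0.6314, 0.1686, 0.0048]
eef_rot: [-3.128, 0.002, 1.365]
force: [-0.8, -0.5, 0.4]
grip_width: 0.064
time_s: 21.57
ee_pos: [0.6314, 0.1687, 0.0049]
eef_rot: [-3.128, 0.002, 1.365]
force: [-1.5, 0.3, 2.0]
grip_width: 0.043
time_s: 21.98
ee_pos: [0.6339, 0.1692, 0.091]
eef_rot: [-3.135, -0.001, 1.365]
force: [1.0, 0.5, -0.0]
grip_width: 0.0427
```

```bash
python3 -m creep '{"translation":[[-2,-38,8],[-4,-76,8],[-6,-114,8],[-8,-152,8],[-10,-190,8]],"yaw":[0,0,0,0,0],"gripper":[255,255,255,255,255]}'; python3 -m creep '{"translation":[[-2,-38,0],[-4,-76,0],[-6,-114,0],[-8,-146,0],[-8,-148,0]],"yaw":[0,0,0,0,0],"gripper":[255,255,255,255,255]}'; python3 -m creep '{"translation":[[0,0,-30],[0,0,-60],[0,0,-80],[0,0,-80]],"yaw":[0,0,0,0],"gripper":[255,255,255,255]}'
```

```text
time_s: 22.4
ee_pos: [0.6232, -0.0225, 0.0983]
eef_rot: [-3.135, -0.001, 1.365]
force: [0.5, -1.0, -2.6]
grip_width: 0.0433
time_s: 22.82
ee_pos: [0.6141, -0.1758, 0.0972]
eef_rot: [-3.134, -0.0, 1.36]
force: [0.3, 0.5, -1.2]
grip_width: 0.0433
time_s: 23.15
ee_pos: [0.6114, -0.1747, 0.0118]
eef_rot: [-3.126, -0.001, 1.36]
force: [-0.3, -0.7, -2.1]
grip_width: 0.0428
```

```bash
python3 -m creep '{"translation":[[0,0,-4],[0,0,-8],[0,0,-8],[0,0,-8]],"yaw":[0,0,0,0],"gripper":[255,255,255,255]}'; python3 -m creep '{"translation":[[0,0,0],[0,0,0],[0,0,0],[0,0,0],[0,0,0]],"yaw":[0,0,0,0,0],"gripper":[180,80,0,0,0]}'; python3 -m creep '{"translation":[[0,0,0],[0,0,25],[0,0,65],[0,0,105],[0,0,145]],"yaw":[0,0,0,0,0],"gripper":[0,0,0,0,0]}'; python3 -m creep '{"translation":[[-18,37,10],[-36,74,20],[-54,111,30],[-72,148,40],[-90,185,40]],"yaw":[0,0,0,0,0],"gripper":[0,0,0,0,0]}'; python3 -m creep '{"translation":[[-18,37,0],[-36,74,0],[-54,111,0],[-72,148,0],[-72,170,0]],"yaw":[0,0,0,0,0],"gripper":[0,0,0,0,0]}'; python3 -m creep '{"translation":[[0,0,0],[0,0,0]],"yaw":[0,0],"gripper":[0,0]}'
python3 - <<'E'
from h import *
snap('wrist','w15');snap('side','s15')
E
python3 rect.py w15 446 249 55 -2 13 6 112;python3 rect.py w15 446 249 40 56 70 67;python3 rect.py w15 446 249 18 75 90 80;python3 rect.py s15 615 -173 40 68 84 76
```

```text
time_s: 23.48
ee_pos: [0.6119, -0.1747, 0.0047]
eef_rot: [-3.127, -0.001, 1.361]
force: [0.1, 0.2, -1.9]
grip_width: 0.0433
time_s: 23.9
ee_pos: [0.6121, -0.1748, 0.0051]
eef_rot: [-3.128, -0.001, 1.361]
force: [0.5, -0.3, -0.2]
grip_width: 0.0662
time_s: 24.32
ee_pos: [0.6117, -0.1747, 0.1518]
eef_rot: [-3.127, -0.001, 1.361]
force: [0.2, 0.6, 0.2]
grip_width: 0.0938
time_s: 24.73
ee_pos: [0.5224, 0.0091, 0.1937]
eef_rot: [-3.13, -0.001, 1.36]
force: [1.5, 1.2, 0.1]
grip_width: 0.0937
time_s: 25.15
ee_pos: [0.448, 0.1819, 0.1943]
eef_rot: [-3.131, -0.002, 1.362]
force: [0.6, -0.2, 0.4]
grip_width: 0.0937
time_s: 25.32
ee_pos: [0.4476, 0.1828, 0.1946]
eef_rot: [-3.131, -0.002, 1.364]
force: [-0.2, 0.0, -0.9]
grip_width: 0.094
w15 1026 rect [437.8 249.9] [83.7 83.7] ang 78.27 | circ [438.  249.6] 42.5 | median z 0.0069 mean xy [431.6 252.1]
w15 2136 rect [444.4 249.6] [58.6 58.7] ang 32.78 | circ [444.3 249.5] 29.8 | median z 0.0679 mean xy [444.4 250. ]
w15 205 rect [444.5 249.5] [16.  15.9] ang 60.05 | circ [444.5 249.5] 8.6 | median z 0.0794 mean xy [444.6 249.6]
s15 221 rect [ 609.5 -184. ] [39.9 41.5] ang 70.68 | circ [ 610.6 -180.8] 23.5 | median z 0.0768 mean xy [ 607.7 -187. ]
```

View pics/s15.png

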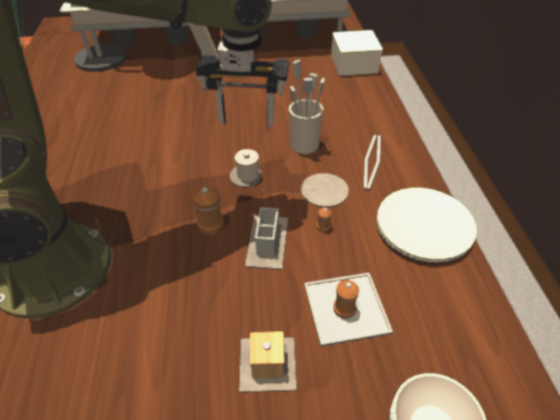

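```bash
python3 -m creep '{"translation":[[-3,33,-10],[-3,66.5,-35],[-3,66.5,-75],[-3,66.5,-95],[-3,66.5,-95]],"yaw":[0,0,0,0,0],"gripper":[0,0,0,0,0]}'; python3 -m creep '{"translation":[[0,0,0],[0,0,0]],"yaw":[0,0],"gripper":[0,0]}'
python3 - <<'E'
from h import *
snap('wrist','w16')
E
python3 rect.py w16 440 249 65 -2 13 6 112;python3 rect.py w16 446 249 40 56 70 67;python3 rect.py w16 446 249 18 75 90 80
```

```text
time_s: 25.83
ee_pos: [0.4435, 0.246, 0.0951]
eef_rot: [-3.125, 0.002, 1.361]
force: [-0.0, -0.6, -0.8]
grip_width: 0.0939
time_s: 26.0
ee_pos: [0.4443, 0.2452, 0.0961]
eef_rot: [-3.125, 0.002, 1.359]
force: [0.4, 0.1, -0.0]
grip_width: 0.094
w16 1579 rect [436.9 263.3] [83.6 57.8] ang 5.22 | circ [437.5 250.1] 42.3 | median z 0.007 mean xy [433.7 271.4]
w16 3613 rect [444. 250.] [58.7 59.2] ang 33.04 | circ [444.1 250.2] 30.0 | median z 0.0679 mean xy [444.3 251.2]
w16 364 rect [444.2 251. ] [16.9 15.5] ang 78.21 | circ [444.3 251. ] 8.7 | median z 0.0794 mean xy [444.3 251.1]
```

```bash
python3 -m creep '{"translation":[[0,5,-35],[0,5,-70],[0,5,-95],[0,5,-95],[0,5,-95]],"yaw":[0,0,0,0,0],"gripper":[0,0,0,0,0]}'; python3 -m creep '{"translation":[[0,0,0],[0,0,0],[0,0,0],[0,0,0],[0,0,0]],"yaw":[0,0,0,0,0],"gripper":[255,255,255,255,255]}' 25;  python3 -m creep '{"translation":[[0,0,0],[0,0,0],[0,0,0],[0,0,0],[0,0,0]],"yaw":[0,0,0,0,0],"gripper":[255,255,255,255,255]}';  python3 -m creep '{"translation":[[0,0,20],[0,0,50],[0,0,80],[0,0,80],[0,0,80]],"yaw":[0,0,0,0,0],"gripper":[255,255,255,255,255]}'
```

```text
time_s: 26.47
ee_pos: [0.445, 0.2504, 0.0026]
eef_rot: [-3.126, 0.001, 1.359]
force: [0.8, 0.4, 1.2]
grip_width: 0.0943
time_s: 26.88
ee_pos: [0.4452, 0.2505, 0.0033]
eef_rot: [-3.127, 0.001, 1.359]
force: [-2.2, 0.3, 2.1]
grip_width: 0.064
time_s: 27.3
ee_pos: [0.4452, 0.2506, 0.0034]
eef_rot: [-3.127, 0.001, 1.359]
force: [-1.7, 0.1, 2.0]
grip_width: 0.0593
time_s: 27.72
ee_pos: [0.4458, 0.2508, 0.0843]
eef_rot: [-3.129, -0.001, 1.359]
force: [-0.3, 0.3, -3.1]
grip_width: 0.0587
```

```bash
python3 -m creep '{"translation":[[20,-30,0],[50,-55,0],[85,-75,0],[120,-78,0],[155,-78,0]],"yaw":[0,0,0,0,0],"gripper":[255,255,255,255,255]}'; python3 -m creep '{"translation":[[33,0,0],[33,0,0],[33,0,-30],[33,0,-65],[33,0,-65]],"yaw":[0,0,0,0,0],"gripper":[255,255,255,255,255]}'; python3 -m creep '{"translation":[[0,0,0]],"yaw":[0],"gripper":[255]}'
python3 - <<'E'
from h import *
snap('wrist','w17')
E
python3 rect.py w17 634 173 75 -2 13 6 112;python3 rect.py w17 634 173 18 89 110 96
```

```text
time_s: 28.13
ee_pos: [0.6017, 0.1709, 0.0823]
eef_rot: [-3.127, 0.0, 1.357]
force: [0.3, 0.2, -1.8]
grip_width: 0.0591
time_s: 28.55
ee_pos: [0.6302, 0.1698, 0.0085]
eef_rot: [-3.115, 0.006, 1.357]
force: [-1.3, -0.8, -4.5]
grip_width: 0.0592
time_s: 28.63
ee_pos: [0.6295, 0.1697, 0.0076]
eef_rot: [-3.113, 0.007, 1.357]
force: [0.4, 0.3, -0.7]
grip_width: 0.0593
w17 10384 rect [639.  194.3] [ 77.2 119.7] ang 76.06 | circ [633.6 173.9] 60.4 | median z 0.007 mean xy [640.7 199.5]
w17 0 rect [0. 0.] [0. 0.] ang 0.0 | circ [0. 0.] 0.0 | median z nan mean xy [nan nan]
  return _methods._mean(a, axis=axis, dtype=dtype,
  ret = ret.dtype.type(ret / rcount)
rect.py:10: RuntimeWarning: Mean of empty slice.
  print(t,len(p),'rect',np.round(R[0],1),np.round(R[1],1),'ang',round(R[2],2),'| circ',np.round(C[0],1),round(C[1],1),'| median z',np.median(W[m>0][:,2]).round(4),'mean xy',p.mean(0).round(1))
  ret = um.true_divide(
```

```bash
python3 -m creep '{"translation":[[4.5,3.5,3],[4.5,3.5,3],[4.5,3.5,1],[4.5,3.5,-1],[4.5,3.5,-3]],"yaw":[0,0,0,0,0],"gripper":[255,255,255,255,255]}'; python3 -m creep '{"translation":[[0,0,0],[0,0,0]],"yaw":[0,0],"gripper":[255,255]}'
```

```text
time_s: 29.1
ee_pos: [0.6335, 0.1732, 0.0044]
eef_rot: [-3.112, 0.007, 1.357]
force: [0.4, 0.0, -2.3]
grip_width: 0.059
time_s: 29.27
ee_pos: [0.6335, 0.1731, 0.0045]
eef_rot: [-3.113, 0.007, 1.357]
force: [0.6, 0.0, -2.4]
grip_width: 0.0592
```

```bash
python3 -m creep '{"translation":[[0.5,0,-1],[0.5,0,-1],[0.5,0,-1]],"yaw":[0,0,0],"gripper":[255,255,255]}'; python3 -m creep '{"translation":[[0,0,0],[0,0,0],[0,0,0],[0,0,0],[0,0,0]],"yaw":[0,0,0,0,0],"gripper":[180,80,0,0,0]}'; python3 -m creep '{"translation":[[0,0,0],[0,0,15],[0,0,50],[0,-10,90],[0,-40,130]],"yaw":[0,0,0,0,0],"gripper":[0,0,0,0,0]}'; python3 -m creep '{"translation":[[0,0,0],[0,0,0],[0,0,0]],"yaw":[0,0,0],"gripper":[0,0,0]}'
python3 - <<'E'
from h import *
snap('wrist','w18')
E
python3 rect.py w18 634 173 75 -2 13 6 112;python3 rect.py w18 634 173 40 56 70 67;python3 rect.py w18 634 173 18 75 90 80;python3 rect.py w18 438 249 65 -2 13 6 112
```

```text
time_s: 29.52
ee_pos: [0.634, 0.1732, 0.0038]
eef_rot: [-3.113, 0.007, 1.357]
force: [-2.6, 0.3, 2.7]
grip_width: 0.0589
time_s: 29.93
ee_pos: [0.6342, 0.1732, 0.0039]
eef_rot: [-3.113, 0.007, 1.357]
force: [-0.2, -0.9, -0.6]
grip_width: 0.0812
time_s: 30.35
ee_pos: [0.634, 0.14, 0.1295]
eef_rot: [-3.114, 0.006, 1.36]
force: [0.5, -0.1, 1.4]
grip_width: 0.0942
time_s: 30.6
ee_pos: [0.6337, 0.14, 0.1288]
eef_rot: [-3.113, 0.006, 1.36]
force: [-0.6, -0.6, 0.0]
grip_width: 0.0941
w18 5869 rect [634.3 173.5] [119.  119.8] ang 78.41 | circ [634.  172.9] 60.4 | median z 0.0069 mean xy [636.4 181.2]
w18 3043 rect [635.6 171.6] [59. 58.] ang 77.98 | circ [635.7 171.9] 29.9 | median z 0.0679 mean xy [635.9 172.7]
w18 295 rect [635.8 172.8] [15.9 16.4] ang 33.02 | circ [635.9 172.6] 8.4 | median z 0.0794 mean xy [635.9 172.5]
w18 4763 rect [437.9 249.7] [85.4 83.8] ang 0.02 | circ [438.2 249.6] 43.2 | median z 0.0069 mean xy [438.3 250.7]
```

Jar is within 2 mm of the middle. Back to the mill on the tray.

```bash
python3 -m creep '{"translation":[[0,-40,15],[-5,-80,15],[-10,-120,15],[-15,-160,15],[-18,-200,15]],"yaw":[0,0,0,0,0],"gripper":[0,0,0,0,0]}'; python3 -m creep '{"translation":[[-2,-40,0],[-4,-80,0],[-4,-105,0],[-4,-105,0]],"yaw":[0,0,0,0],"gripper":[0,0,0,0]}'; python3 -m creep '{"translation":[[0,0,0],[0,0,0]],"yaw":[0,0],"gripper":[0,0]}'
python3 - <<'E'
from h import *
snap('wrist','w19')
E
python3 rect.py w19 612 -174 40 66 83 74; python3 rect.py w19 612 -174 40 82 100 86
```

```text
time_s: 31.07
ee_pos: [0.6143, -0.0608, 0.1413]
eef_rot: [-3.109, 0.007, 1.361]
force: [1.8, 0.0, -0.1]
grip_width: 0.0939
time_s: 31.4
ee_pos: [0.6092, -0.1699, 0.1391]
eef_rot: [-3.106, 0.007, 1.357]
force: [-0.1, -0.6, 0.0]
grip_width: 0.094
time_s: 31.57
ee_pos: [0.6089, -0.1691, 0.1375]
eef_rot: [-3.104, 0.007, 1.357]
force: [-0.2, -0.2, -0.2]
grip_width: 0.0942
w19 894 rect [ 611.6 -174.8] [44.8 43.2] ang 88.63 | circ [ 612.  -174.9] 22.6 | median z 0.0784 mean xy [ 612.7 -171.9]
w19 840 rect [ 612.2 -174.9] [29.9 29.8] ang 59.34 | circ [ 612.  -174.3] 15.6 | median z 0.0852 mean xy [ 612.2 -174.3]
```

```bash
python3 -m creep '{"translation":[[3,-5.5,-40],[3,-5.5,-80],[3,-5.5,-115],[3,-5.5,-133],[3,-5.5,-133]],"yaw":[0,0,0,0,0],"gripper":[0,0,0,0,0]}'; python3 -m creep '{"translation":[[0,0,0],[0,0,0],[0,0,0],[0,0,0],[0,0,0]],"yaw":[0,0,0,0,0],"gripper":[255,255,255,255,255]}' 25;  python3 -m creep '{"translation":[[0,0,0],[0,0,0],[0,0,0],[0,0,0],[0,0,0]],"yaw":[0,0,0,0,0],"gripper":[255,255,255,255,255]}';  python3 -m creep '{"translation":[[0,0,0],[0,0,20],[0,0,55],[0,0,90],[0,0,100]],"yaw":[0,0,0,0,0],"gripper":[255,255,255,255,255]}'
```

```text
time_s: 32.03
ee_pos: [0.6098, -0.1717, 0.0001]
eef_rot: [-3.097, 0.006, 1.36]
force: [-0.9, 0.5, 1.0]
grip_width: 0.0939
time_s: 32.45
ee_pos: [0.6104, -0.1718, 0.0013]
eef_rot: [-3.098, 0.006, 1.36]
force: [0.3, 0.2, 0.0]
grip_width: 0.064
time_s: 32.87
ee_pos: [0.6107, -0.172, 0.0018]
eef_rot: [-3.099, 0.006, 1.36]
force: [-0.7, -0.2, 4.4]
grip_width: 0.043
time_s: 33.28
ee_pos: [0.6123, -0.1725, 0.1069]
eef_rot: [-3.105, 0.007, 1.36]
force: [0.6, -0.6, -0.1]
grip_width: 0.0431
```

```bash
python3 -m creep '{"translation":[[-10,36,5],[-20,72,10],[-30,108,10],[-40,144,10],[-50,180,10]],"yaw":[0,0,0,0,0],"gripper":[255,255,255,255,255]}'; python3 -m creep '{"translation":[[-15,35,0],[-30,70,0],[-48,105,0],[-66,138,0],[-86,170,0]],"yaw":[0,0,0,0,0],"gripper":[255,255,255,255,255]}'; python3 -m creep '{"translation":[[-20,35,0],[-38,70,0],[-38,75,0],[-38,75,0]],"yaw":[0,0,0,0],"gripper":[255,255,255,255]}'
```

```text
time_s: 33.7
ee_pos: [0.5611, 0.009, 0.1162]
eef_rot: [-3.104, 0.007, 1.36]
force: [1.9, 0.4, -0.7]
grip_width: 0.043
time_s: 34.12
ee_pos: [0.4737, 0.1805, 0.1154]
eef_rot: [-3.103, 0.007, 1.36]
force: [0.9, 0.8, -1.7]
grip_width: 0.043
time_s: 34.45
ee_pos: [0.4346, 0.257, 0.1148]
eef_rot: [-3.103, 0.008, 1.363]
force: [0.6, -0.1, -2.0]
grip_width: 0.0427
```

```bash
python3 -m creep '{"translation":[[2,-5,-35],[2,-5,-70],[2,-5,-100],[2,-5,-100],[2,-5,-100]],"yaw":[0,0,0,0,0],"gripper":[255,255,255,255,255]}'; python3 -m creep '{"translation":[[0,0,0],[0,0,0]],"yaw":[0,0],"gripper":[255,255]}'
python3 - <<'E'
from h import *
snap('wrist','w20')
E
python3 rect.py w20 438 249 65 -2 13 6 112;python3 rect.py w20 438 249 25 90 112 98
```

```text
time_s: 34.87
ee_pos: [0.4365, 0.2509, 0.0142]
eef_rot: [-3.1, 0.01, 1.362]
force: [-0.3, 0.6, 0.0]
grip_width: 0.0428
time_s: 35.03
ee_pos: [0.4377, 0.2508, 0.0161]
eef_rot: [-3.103, 0.008, 1.361]
force: [-0.3, 0.2, -1.4]
grip_width: 0.0431
w20 4123 rect [440.6 268.8] [46.  83.6] ang 79.93 | circ [437.3 250.7] 42.1 | median z 0.007 mean xy [441.3 270.2]
w20 3659 rect [440.3 254.9] [39.1 42.6] ang 35.42 | circ [439.  252.7] 24.8 | median z 0.0964 mean xy [440.9 259.2]
```

```bash
python3 -m creep '{"translation":[[-1.2,1.7,-5],[-1.2,1.7,-10],[-1.2,1.7,-12],[-1.2,1.7,-12.5],[-1.2,1.7,-12.5]],"yaw":[0,0,0,0,0],"gripper":[255,255,255,255,255]}'; python3 -m creep '{"translation":[[0,0,0],[0,0,0],[0,0,0],[0,0,0],[0,0,0]],"yaw":[0,0,0,0,0],"gripper":[180,80,0,0,0]}'; python3 -m creep '{"translation":[[0,0,0],[0,0,0],[0,0,25],[0,0,65],[0,-20,100]],"yaw":[0,0,0,0,0],"gripper":[0,0,0,0,0]}'; python3 -m creep '{"translation":[[0,-20,40],[0,-20,40],[0,-20,40],[0,-20,40]],"yaw":[0,0,0,0],"gripper":[0,0,0,0]}'
python3 - <<'E'
from h import *
snap('wrist','w21'); snap('scene','sc21'); snap('side','s21')
E
python3 rect.py w21 438 249 65 -2 13 6 112;python3 rect.py w21 438 249 40 68 84 76;python3 rect.py w21 438 249 40 84 100 88
python3 - <<'E'
import cv2,numpy as np
a=cv2.imread('pics/sc21.png')[100:360,80:480]; b=cv2.imread('pics/s21.png')[100:400,180:420]
cv2.imwrite('pics/f21.png',np.hstack([cv2.resize(a,(462,300)),b]))
E
```

```text
time_s: 35.5
ee_pos: [0.4364, 0.2528, 0.0037]
eef_rot: [-3.103, 0.008, 1.362]
force: [-1.8, 0.0, 3.5]
grip_width: 0.0429
time_s: 35.92
ee_pos: [0.4364, 0.2528, 0.0037]
eef_rot: [-3.103, 0.008, 1.362]
force: [-0.6, -0.0, 0.8]
grip_width: 0.0664
time_s: 36.33
ee_pos: [0.4361, 0.2341, 0.105]
eef_rot: [-3.102, 0.008, 1.363]
force: [0.7, 0.5, 1.0]
grip_width: 0.0939
time_s: 36.67
ee_pos: [0.4359, 0.2141, 0.1444]
eef_rot: [-3.102, 0.008, 1.363]
force: [0.1, -0.6, 0.1]
grip_width: 0.0937
w21 2273 rect [437.3 249.8] [83.9 83.5] ang 78.63 | circ [437.6 249.4] 42.7 | median z 0.0069 mean xy [442.  257.8]
w21 794 rect [437.7 249.3] [43.2 43.4] ang 0.9 | circ [437.7 249.2] 22.2 | median z 0.0801 mean xy [438.6 251.1]
w21 892 rect [437.9 249.8] [29.2 28.9] ang 83.45 | circ [437.7 250. ] 15.5 | median z 0.0872 mean xy [437.8 249.9]
```

View pics/f21.png

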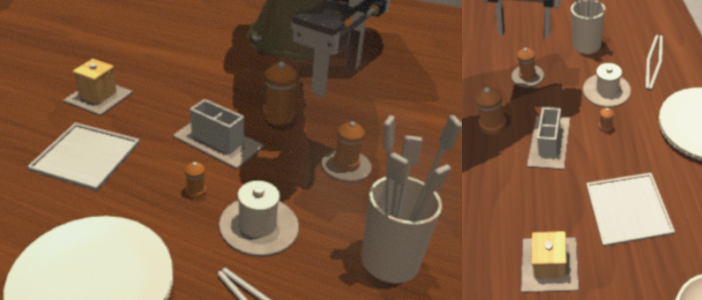

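Every container is upright on its own coaster, the tray (83,153 in the left half) is empty and the crock has not been touched. The mill is centred within 1 mm. Handing in.

```bash
python3 -c "
from station import ctrl
print(ctrl.hand_in())"
```

```text
the job is handed in; nothing more can be done
None
```

All four containers now stand upright on their own coasters, and the job is handed in at about 37 s of the 128 s allowed. I swapped the caddy and tea box first, then the mill and jar, using the tray as the halfway spot each time. It is empty again. I did not go near the crock, the two decoy mills or anything else.

| Container | Off centre in last check | Alignment with coaster |
|---|---|---|
| Tea box | about 1 mm | 0.1° |
| Caddy | about 1 mm | 0.1° |
| Jar | about 2 mm | round |
| Mill | under 1 mm | round |

The camera calibration is only good to about 2 mm, so these offsets are near the limit of what I could measure.

- **Fingertip position:** the stated tool geometry disagreed with what I saw. The fingertips were about 18 mm behind the reported TCP rather than 19 mm ahead of it. My first attempt at the caddy therefore closed on air above its rim and did not move it, and I corrected the height for every grasp after that.
- **Tool tilt:** the tool drifted to about 2° off vertical by the end. Each container was picked up and set down at nearly the same tilt, and the last pictures show them all upright.

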